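# Tip the yellow donor-card box out of the packed rack

## Robot

A 6-joint arm with a two-finger parallel gripper is mounted at the origin on the work surface. World frame = base frame: x ahead of the robot, y to its left, z up, the work surface at z = 0. Lengths are in m, angles in rad, forces in N, time in s.
With the tool pointing down it reaches from about 0.25 to 0.775 m from the base axis. Payload 4 kg.
Tool frame: the origin (TCP) lies at the very end of the fingers, on their centre line; the grasp point (between the pads) lies tcp_to_grasp behind it (tcp_to_grasp is the distance from the TCP to the grasp point, in m); z points along the fingers, y is the direction in which the jaws open and shut (so a half turn about z gives the same grasp; the last joint's range is limited). The gripper opens to 94 mm and grips with 3 to 60 N. Pads are 16 mm wide; open, the fingers measure 119 mm over their backs; the gripper's body (75 mm by 177 mm) begins 78 mm behind the grasp point.
Start: joints at [-1.292, 0.087, 1.371, -0, 1.684, -0.103], TCP at [0.205, -0.51, 0.206] pointing down, gripper open.
Joint ranges: [-3.1, 3.1], [-0.76, 2.03], [0.27, 2.55], [-1.08, 4.22], [0.17, 2.65], [-2.57, 2.57]. Speed limits (rad/s): [2.79, 2.79, 3.14, 3.14, 3.14, 3.14].

## Interface

Orientations are given as [roll, pitch, yaw] about the fixed x, y, z axes, in that order (R = Rz(yaw) Ry(pitch) Rx(roll)).
In Python, from bench import * gives the robot as it stands.
- The arm moves only by the tool play_rows, never from a script. Its argument "rows" is a list of rows, each a list of 3 entries, a list of its own where there are three numbers: the finger opening in cm, from 0 to 9.4, then the shift along the world's x, y, z in cm, then the turn, a rotation vector about the world's x, y, z in rad. A call has 1 to 8 rows; each row is the pose to reach, as a shift and turn from the pose commanded when the call began; what a row does not reach only later rows make up. A row lasts 1/12 s, in which the tool goes at most 41.7 mm and 7.16 degrees, less where a joint would pass 70% of its speed; a pose out of reach is approached as far as the arm can. A call with a gripper value outside its range is refused whole. The fingers move at their own pace and stop on an object; the grip force is fixed at half the most. Time passes only in rows, so rows that repeat a pose let the fingers close. It gives the time, the measured TCP pose, the force and the opening at its end, in the units of the state.
- get_obs(): the state, without advancing time (a new reading comes with each control period).
- snapshot(name): name is "side" or "top" or "wrist"; returns a dict with "pixels" (480x640x3 uint8, red, green, blue), "fx", "fy", "cx", "cy" (pixels), "rvec" (rotation vector, rad) and "tvec" (3), from world to camera coordinates, as OpenCV has them. Camera axes: x right, y down, z forward; pixel columns grow to the right and rows downward; lengths in m; the calibration is good to about 2 mm. The wrist camera is an equidistant fisheye: a pixel r from the principal point sees the ray r / f radians off the axis. A picture is of the moment at which its call begins. There is no depth.
- close_job(): hands the job in, once; it reports no verdict.
Trained networks look in the newest picture that a camera, given by its name, has taken for a name from the list of things; names that differ only in an ending like _2 or _b are one class to them, and where a whole thing is asked for, a point or a joint stands for the part that bears it (a point fixed in the world has none). Each returns a list of dicts, best first, with "confidence" (0 to 1); they miss things now and then, are a little off and sometimes report something else, mostly with a low value. They report only what shows in the picture. A call takes as long as a camera call. They do not tell look-alikes from the thing itself.
- silhouettes(camera, label): "mask" (480x640 bool, what is visible of it) and "point" ([row, column] in pixels, amid what is visible of it).
The state is a dict: "time": time; "joint_positions": joint angles; "qvel": joint speeds; "joint_torque": joint torques, N m; "tool_pos": TCP position; "ee_rot": TCP orientation; "wrist_force": force on the tool from outside, world axes, zero at the start; "wrist_torque": the same for the moment, N m; "width": finger opening in m.
Only numpy, scipy, OpenCV 4.12 (cv2) and the standard library are available. Lean on these libraries where they do the work, as an engineer would, in place of code of your own. Each camera call takes 0.05 s, during which the arm holds its last target. There are 200 camera calls.

## Task

At the blood-donation desk, take the yellow file box out of the tightly packed rack by its handle: first tip its top out towards the open front of the rack, clear of the rail over its rear edge, with its foot still in the rack, then draw it up and out. Set it down gently, standing upright in the middle of the green folder, and let go; leave the blue and white boxes standing in their places.

Things in the scene. Friction and masses are not known exactly. Their poses are not given: they have to be found in the camera images.
- yellow_box: Yellow file box, 90 mm deep (x), 46 thick (y), 130 high, 0.35 kg, loose. Origin: centre of underside; z up; -x is the label face, at the rack's open front. Black handle on top: bar 12 thick (y), x -35 to +15, 146 to 164 above the origin, on two posts; pinch it across its thickness. Tip about the front lower edge (x -45, z 0), top towards -x: clears the rail from 8 degrees; at 20 draw it out along its own z.
- blue_box: Blue file box, same size, handle and axes as the yellow; bystander. The row: steel rack, fixed, floor 8 above the table, five such boxes abreast along y, pitch 48 mm, all at one yaw: a grey one fixed at each end, yellow, blue and white loose between in any order. 36 free between handles. Let go when tipped under 30 degrees, a box falls back into the rack.
- white_box: White file box, same size, handle and axes as the yellow; bystander. Rack around each box: front lip 4 mm before it, only 10 above rack floor, open above that; cross rails 4 behind it; a steel rail over the rear of the tops covers each box from x = +29 to +55, underside 22 and top 32 above the box top, so a box lifted straight up strikes it.
- green_folder: Dark green flat folder, 220 mm (x) by 160 (y), 4 thick, fixed lying on the table. Origin: centre of its underside, at table height; its top face is 4 above it; z up.
Not all that is in view belongs to the job. Of the things shaped like the yellow_box, the yellow one is meant.

How it is judged:
On the way:
1. the yellow box is tipped outward by more than 11.5 degrees while its foot is still in its place in the rack (its origin within 35 mm of the start) (angle between yellow_box's own z axis and vertical above 0.2 rad and distance of yellow_box from where it was at the start of the episode below 0.035 m), for 0.1 s.
At the end, for the whole second after the job is handed in: The yellow box stands upright (within 10 degrees), at rest and released, on the green folder, its centre within 35 mm of the folder's centre, any way round; the blue and white boxes are within 20 mm of where they started and upright within 10 degrees (horizontal distance between yellow_box and green_folder below 0.035 m and z of yellow_box in the frame of green_folder below 0.012 m and angle between each of yellow_box, blue_box, white_box's own z axis and vertical below 0.17 rad and linear speed of yellow_box below 0.02 m/s and distance of each of blue_box, white_box from where it was at the start of the episode below 0.02 m); the robot touches nothing.
It fails at once if the yellow box is dropped or slammed onto the folder (moving at over 0.5 m/s in the last 30 mm above it) (horizontal distance between yellow_box and green_folder below 0.07 m and z of yellow_box in the frame of green_folder below 0.034 m and linear speed of yellow_box above 0.5 m/s).
It fails at once if the blue or white box is pulled more than 40 mm from its place (distance of any of blue_box, white_box from where it was at the start of the episode above 0.04 m).
It also fails if it takes over 51 s, if anything falls off the work surface, if the arm or the gripper's body presses on something with over 40 N, if the wrist force passes 120 N, or if a joint passes its speed limit or range.

## Working session

There is one attempt and no reset: what is moved stays moved. The work goes in short steps, Python scripts to look and compute and a tool call to move; the robot and the scene stay as the last step left them, time stands still between calls to the robot, and variables do not carry over. Pictures are saved under pics/ and viewed, about 8 in all and at most 12, crops included, and the job is handed in when it is done.

Besides the shell and the picture viewer there is one more tool, called after "Emit:" by a JSON object that holds its "name" and its "arguments". play_rows: Moves the arm, as the interface text tells. Its arguments: {"type":"object","properties":{"rows":{"type":"array"}},"required":["rows"]}

```bash
mkdir -p pics
cat > h.py <<'E'
from bench import *
import numpy as np, cv2
def snap(n,f=None):
    s=snapshot(n)
    if f: cv2.imwrite('pics/'+f,s['pixels'][:,:,::-1])
    return s
def ray(s,rc,fish=False):
    R=cv2.Rodrigues(np.array(s['rvec'],float))[0];t=np.array(s['tvec'],float)
    x=(rc[1]-s['cx'])/s['fx'];y=(rc[0]-s['cy'])/s['fy']
    if fish:
        r=np.hypot(x,y); k=np.sin(r)/max(r,1e-9); d=np.array([x*k,y*k,np.cos(r)])
    else: d=np.array([x,y,1.])
    return -R.T@t, R.T@d
def atz(s,rc,z,fish=False):
    o,d=ray(s,rc,fish); return o+d*(z-o[2])/d[2]
def proj(s,P):
    R=cv2.Rodrigues(np.array(s['rvec'],float))[0];p=R@np.array(P)+np.array(s['tvec'])
    return [s['fy']*p[1]/p[2]+s['cy'], s['fx']*p[0]/p[2]+s['cx']]
E
python3 - <<'E'
from h import *
o=get_obs();print({k:np.round(v,3) for k,v in o.items()})
ims=[]
for n in ('top','side'):
    s=snap(n,n+'.png')
    o_,_=ray(s,(240,320));print(n,o_.round(3))
    for l in ('yellow_box','blue_box','white_box','green_folder'):
        for d in silhouettes(n,l): print(n,l,round(d['confidence'],2),np.round(d['point']),d['mask'].sum(), cv2.minAreaRect(np.argwhere(d['mask']).astype(np.float32)))
E
```

```text
{'time': np.float64(0.0), 'joint_positions': array([-1.292,  0.088,  1.372,  0.   ,  1.684, -0.103]), 'qvel': array([-0.003,  0.001, -0.001, -0.   , -0.   ,  0.001]), 'joint_torque': array([-1.0000e-03, -3.4018e+01, -3.0243e+01,  7.2000e-02,  3.3000e-02,
       -0.0000e+00]), 'tool_pos': array([ 0.205, -0.51 ,  0.204]), 'ee_rot': array([-3.139, -0.   ,  0.382]), 'wrist_force': array([0.409, 0.045, 0.299]), 'wrist_torque': array([0.04 , 0.018, 0.017]), 'width': np.float64(0.094)}
top [ 0.345 -0.036  1.051]
top yellow_box 0.9 [286. 309.] 1895 ((285.0301818847656, 309.1943359375), (34.33909606933594, 57.375160217285156), 42.51044845581055)
top yellow_box 0.72 [210. 310.] 2205 ((209.79652404785156, 309.9585876464844), (38.20092010498047, 63.861976623535156), 48.36646270751953)
top yellow_box 0.58 [251. 204.] 1713 ((249.0, 203.0), (38.0, 60.0), 90.0)
top blue_box 0.78 [250. 145.] 1704 ((247.0, 147.0), (44.0, 60.0), 90.0)
top white_box 0.84 [247. 167.] 1708 ((248.0, 174.5), (41.0, 60.0), 90.0)
top green_folder 0.7 [270. 413.] 10017 ((270.6646423339844, 412.9817199707031), (88.2347946166992
[... 204 characters left out ...]
004)
side yellow_box 0.8 [218. 301.] 2305 ((214.73001098632812, 300.3899841308594), (89.23687744140625, 33.65828323364258), 8.130102157592773)
side yellow_box 0.69 [143. 375.] 703 ((156.9347686767578, 377.5996398925781), (73.36685943603516, 30.696237564086914), 29.407188415527344)
side blue_box 0.98 [116. 393.] 570 ((128.79530334472656, 397.76043701171875), (70.38166809082031, 30.443252563476562), 28.237443923950195)
side white_box 0.83 [128. 383.] 700 ((143.19525146484375, 388.12908935546875), (74.05368041992188, 31.996780395507812), 27.758541107177734)
side green_folder 0.65 [325. 270.] 9886 ((325.137939453125, 270.3053894042969), (121.58859252929688, 89.28279113769531), 55.56101608276367)
```

View pics/top.png

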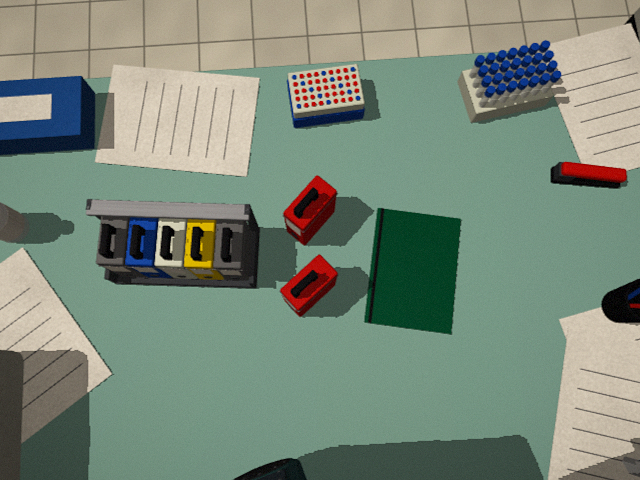

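View pics/side.png

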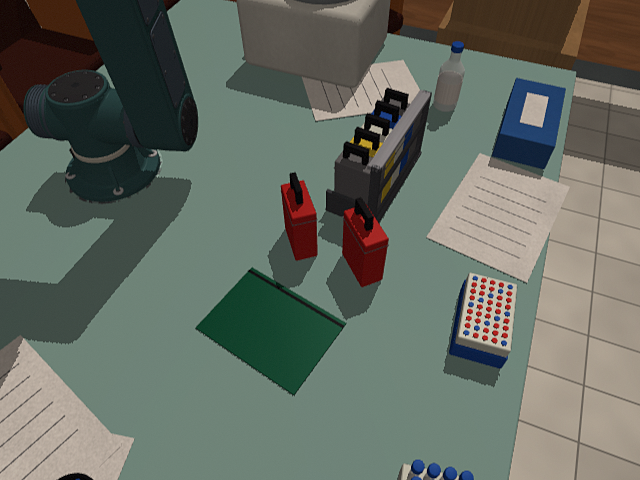

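The top view shows the row from left to right as grey, blue, white, yellow (about row 245, col 200) and grey. The rear rail is on the far (+x) side, so the open front faces the robot. The folder is near (270, 413), and the red boxes between are decoys.

Run:
```python
from h import *
s=snap('top')
im=s['pixels'];c=im[185:300,75:275,::-1]
cv2.imwrite('pics/crop.png',cv2.resize(c,(800,460),interpolation=cv2.INTER_CUBIC))
f=silhouettes('top','green_folder')[0]['mask']
cn=np.argwhere(f).astype(np.float32)
b=cv2.boxPoints(cv2.minAreaRect(cn));P=np.array([atz(s,p,.004)[:2] for p in b]);print(P.round(3),P.mean(0).round(3))
e=np.diff(P,axis=0);print(np.hypot(*e.T),np.degrees(np.arctan2(e[:,1],e[:,0])))
for p in [(243,197),(210,90),(210,257)]: print(p,atz(s,p,.172).round(4))
```

```text
[[ 0.639 -0.176]
 [ 0.424 -0.128]
 [ 0.392 -0.286]
 [ 0.605 -0.34 ]] [ 0.515 -0.232]
[0.22091065 0.16108749 0.22036007] [ 167.54943607 -101.42302111  -14.3262571 ]
(243, 197) [0.5554 0.136  0.172 ]
(210, 90) [0.622  0.3048 0.172 ]
(210, 257) [0.6026 0.0387 0.172 ]
```

View pics/crop.png

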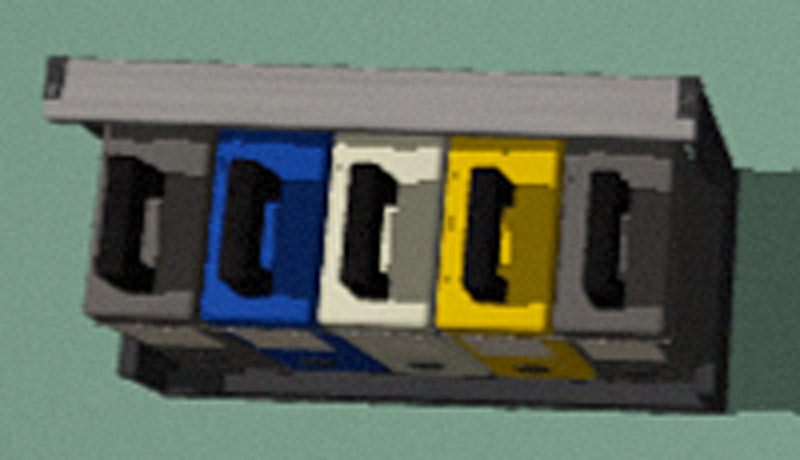

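The yellow handle bar centre comes out near (0.555, 0.137), row yaw about -0.073 rad, and the folder centre at (0.515, -0.232). The folder sizes check out at 0.221 x 0.161. I'm moving above the handle, raising first to stay clear of the red boxes.

Emit:
{"name": "play_rows", "arguments": {"rows": [[3.6, [0, 0, 4], [0, 0, -0.05]], [3.6, [0.5, 1, 7.9], [0, 0, -0.1]], [3.6, [2, 3.5, 10.5], [0, 0, -0.16]], [3.6, [3.8, 6.8, 11.5], [0, 0, -0.22]], [3.6, [5.6, 10.2, 11.5], [0, 0, -0.28]], [3.6, [7.4, 13.6, 11.5], [0, 0, -0.34]], [3.6, [9.2, 17, 11.5], [0, 0, -0.4]], [3.6, [11, 20.4, 11.5], [0, 0, -0.455]]]}}

```text
time: 1.27
tool_pos: [0.3154, -0.3048, 0.3209]
ee_rot: [3.141, -0.001, -0.077]
wrist_force: [1.2, -0.4, -0.1]
width: 0.0438
```

Emit:
{"name": "play_rows", "arguments": {"rows": [[3.6, [1.8, 3.4, 0], [0, 0, 0]], [3.6, [3.6, 6.8, 0], [0, 0, 0]], [3.6, [5.4, 10.2, 0], [0, 0, 0]], [3.6, [7.2, 13.6, 0], [0, 0, 0]], [3.6, [9, 17, 0], [0, 0, 0]], [3.6, [10.8, 20.4, 0], [0, 0, 0]], [3.6, [12.6, 23.8, 0], [0, 0, 0]], [3.6, [14.4, 27.2, 0], [0, 0, 0]]]}}

```text
time: 1.93
tool_pos: [0.4594, -0.0325, 0.3209]
ee_rot: [3.141, -0.001, -0.073]
wrist_force: [0.4, -0.6, -0.0]
width: 0.0355
```

Emit:
{"name": "play_rows", "arguments": {"rows": [[3.6, [1.8, 3.4, 0], [0, 0, 0]], [3.6, [3.6, 6.8, 0], [0, 0, 0]], [3.6, [5.4, 10.2, 0], [0, 0, 0]], [3.6, [7.2, 13.6, 0], [0, 0, 0]], [3.6, [9, 16.9, 0], [0, 0, 0]], [3.6, [9.6, 17.1, -2], [0, 0, 0]], [3.6, [9.6, 17.1, -4], [0, 0, 0]], [3.6, [9.6, 17.1, -4], [0, 0, 0]]]}}

```text
time: 2.6
tool_pos: [0.5535, 0.1373, 0.2752]
ee_rot: [3.139, 0.009, -0.072]
wrist_force: [-0.3, -0.2, -0.5]
width: 0.036
```

Run:
```python
from h import *
print(tcp_to_grasp)
s=snap('wrist','w1.png');print(s['fx'],s['cx'],s['cy'],ray(s,(s['cy'],s['cx']),True))
o=get_obs();print({k:np.round(v,3) for k,v in o.items() if k in('time','joint_positions','tool_pos','ee_rot','width')})
```

```text
0.0188
371.64829954431775 316.3011345292068 241.73627315708393 (array([0.63809671, 0.13110667, 0.45407796]), array([-0.2933593 ,  0.01735376, -0.95584474]))
{'time': np.float64(2.65), 'joint_positions': array([ 0.143,  0.136,  1.175, -0.   ,  1.836,  1.786]), 'tool_pos': array([0.554, 0.137, 0.278]), 'ee_rot': array([ 3.14 ,  0.006, -0.073]), 'width': np.float64(0.036)}
```

View pics/w1.png

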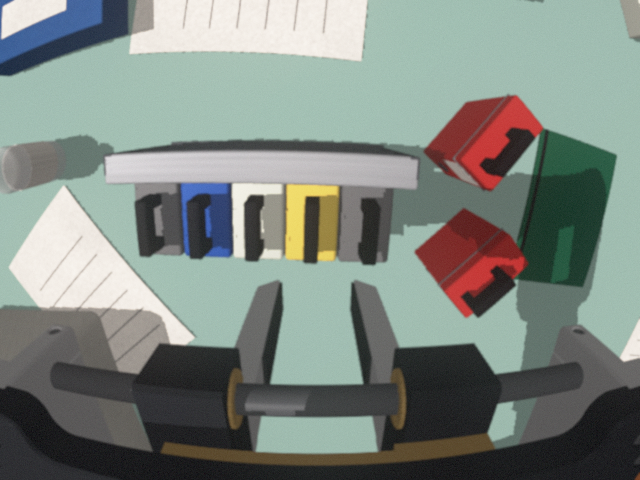

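The wrist view shows the yellow handle upright in the image: cols 304-320, rows 198-262, with its neighbours clear on both sides.

Run:
```python
from h import *
s=snap('wrist')
g=s['pixels'].astype(int)
for r in range(192,270,6): 
    c=[k for k in range(285,340) if g[r,k].max()<75]; print(r,c[:1],c[-1:],len(c), (atz(s,(r,np.mean(c)),.172,True)[:2].round(4) if c else ''))
for rc in [(261,312),(198,311),(262,285),(262,340),(186,286),(186,338)]: print(rc,atz(s,rc,.172,True)[:2].round(4),atz(s,rc,.138,True)[:2].round(4))
```

```text
192 [] [] 0 
198 [306] [317] 12 [0.5871 0.137 ]
204 [306] [339] 13 [0.5823 0.1357]
210 [305] [339] 14 [0.5775 0.1366]
216 [305] [317] 13 [0.5728 0.1385]
222 [305] [317] 13 [0.568  0.1389]
228 [305] [317] 13 [0.5631 0.1392]
234 [305] [316] 12 [0.5582 0.14  ]
240 [305] [316] 12 [0.5532 0.1404]
246 [305] [337] 13 [0.5481 0.1391]
252 [305] [315] 11 [0.5432 0.1415]
258 [304] [315] 12 [0.5381 0.1423]
264 [] [] 0 
(261, 312) [0.5354 0.1405] [0.5231 0.1417]
(198, 311) [0.5872 0.1374] [0.5811 0.1383]
(262, 285) [0.536  0.1626] [0.5239 0.1664]
(262, 340) [0.5328 0.1178] [0.5203 0.1162]
(186, 286) [0.5981 0.156 ] [0.5933 0.1591]
(186, 338) [0.5951 0.1159] [0.59   0.1142]
```

Emit:
{"name": "play_rows", "arguments": {"rows": [[3.6, [0.3, 0.2, -3], [0, 0, 0]], [3.6, [0.3, 0.2, -6], [0, 0, 0]], [3.6, [0.3, 0.2, -8], [0, 0, 0]], [3.6, [0.3, 0.2, -9.5], [0, 0, 0]], [3.6, [0.3, 0.2, -10.8], [0, 0, 0]], [3.6, [0.3, 0.2, -12], [0, 0, 0]], [3.6, [0.3, 0.2, -13], [0, 0, 0]], [3.6, [0.3, 0.2, -13], [0, 0, 0]]]}}

```text
time: 3.37
tool_pos: [0.5573, 0.1381, 0.1493]
ee_rot: [3.141, 0.002, -0.074]
wrist_force: [-0.3, -0.3, -0.8]
width: 0.0362
```

Run:
```python
from h import *
s=snap('wrist','w2.png');print({k:np.round(v,3) for k,v in get_obs().items() if k in('time','tool_pos','ee_rot','width','wrist_force')})
```

```text
{'time': np.float64(3.417), 'tool_pos': array([0.558, 0.138, 0.15 ]), 'ee_rot': array([ 3.141e+00,  1.000e-03, -7.400e-02]), 'wrist_force': array([-0.87 , -0.345,  0.043]), 'width': np.float64(0.036)}
```

View pics/w2.png

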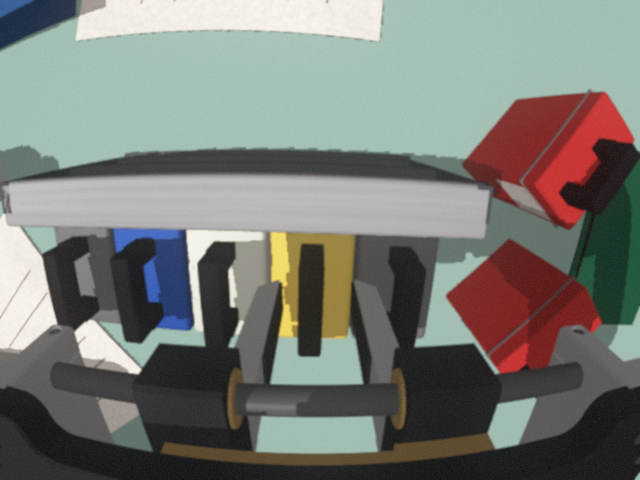

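The handle (col ~311) sits slightly left of the finger mid-line (~317), so I shift +y 2 mm and then close.

Emit:
{"name": "play_rows", "arguments": {"rows": [[3.6, [0, 0.2, -0.3], [0, 0, 0]], [3.6, [0, 0.2, -0.3], [0, 0, 0]], [2, [0, 0.2, -0.3], [0, 0, 0]], [0.8, [0, 0.2, -0.3], [0, 0, 0]], [0.8, [0, 0.2, -0.3], [0, 0, 0]], [0.8, [0, 0.2, -0.3], [0, 0, 0]], [0.8, [0, 0.2, -0.3], [0, 0, 0]], [0.8, [0, 0.2, -0.3], [0, 0, 0]]]}}

```text
time: 4.08
tool_pos: [0.558, 0.1406, 0.1478]
ee_rot: [3.142, -0.0, -0.073]
wrist_force: [-0.4, 0.6, 0.5]
width: 0.0116
```

Run:
```python
from h import *
from scipy.spatial.transform import Rotation as R
o=get_obs();print({k:np.round(v,3) for k,v in o.items() if k in('time','tool_pos','wrist_force','width')})
p=o['tool_pos'];yw=-.073;ex=np.array([np.cos(yw),np.sin(yw),0]);ey=np.array([-np.sin(yw),np.cos(yw),0])
org=np.array([.569,.139,.008]);piv=org-.045*ex
# keep lateral plane
for a in (3,6,9,12,15,18,21):
    rv=-np.radians(a)*ey
    d=R.from_rotvec(rv).apply(p-piv)+piv-p; print(a,(d*100).round(2),rv.round(3))
```

```text
{'time': np.float64(4.083), 'tool_pos': array([0.558, 0.141, 0.148]), 'wrist_force': array([-0.435,  0.645,  0.525]), 'width': np.float64(0.012)}
3 [-0.73  0.05  0.16] [-0.004 -0.052 -0.   ]
6 [-1.48  0.11  0.28] [-0.008 -0.104 -0.   ]
9 [-2.22  0.16  0.36] [-0.011 -0.157 -0.   ]
12 [-2.97  0.22  0.4 ] [-0.015 -0.209 -0.   ]
15 [-3.72  0.27  0.4 ] [-0.019 -0.261 -0.   ]
18 [-4.47  0.33  0.36] [-0.023 -0.313 -0.   ]
21 [-5.22  0.38  0.29] [-0.027 -0.366 -0.   ]
```

Gripped, with the opening stopped at 11.6 mm on the 12 mm bar. Next is the tip.

Emit:
{"name": "play_rows", "arguments": {"rows": [[0.5, [-0.73, 0.05, 0.2], [-0.004, -0.052, 0]], [0.5, [-1.48, 0.11, 0.33], [-0.008, -0.104, 0]], [0.5, [-2.22, 0.16, 0.42], [-0.011, -0.157, 0]], [0.5, [-2.97, 0.22, 0.46], [-0.015, -0.209, 0]], [0.5, [-3.72, 0.27, 0.46], [-0.019, -0.261, 0]], [0.5, [-4.47, 0.33, 0.42], [-0.023, -0.313, 0]], [0.5, [-5.22, 0.38, 0.35], [-0.027, -0.366, 0]], [0.5, [-5.22, 0.38, 0.35], [-0.027, -0.366, 0]]]}}

```text
time: 4.75
tool_pos: [0.5036, 0.1445, 0.1504]
ee_rot: [3.141, -0.369, -0.072]
wrist_force: [2.9, -1.0, -4.7]
width: 0.0121
```

Run:
```python
from h import *
s=snap('side');cv2.imwrite('pics/s2.png',cv2.resize(s['pixels'][60:260,250:480,::-1],(690,600)));print({k:np.round(v,3) for k,v in get_obs().items() if k in('time','tool_pos','ee_rot','width','wrist_force','wrist_torque')})
```

```text
{'time': np.float64(4.8), 'tool_pos': array([0.504, 0.144, 0.15 ]), 'ee_rot': array([ 3.141, -0.367, -0.072]), 'wrist_force': array([ 2.701, -1.12 , -4.138]), 'wrist_torque': array([-0.016,  0.019, -0.029]), 'width': np.float64(0.012)}
```

View pics/s2.png

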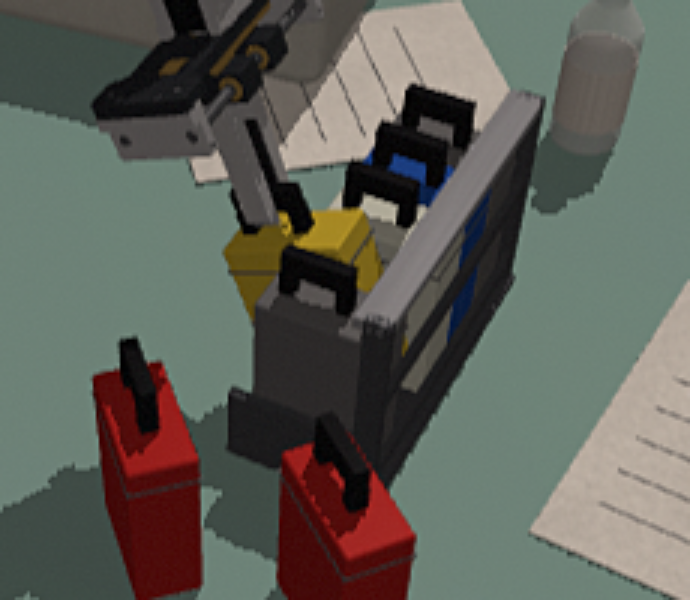

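The box is tipped out about 21° with its foot still in the rack, and the neighbours are in place. Now I draw it along its own z.

Emit:
{"name": "play_rows", "arguments": {"rows": [[0.5, [-0.36, 0.03, 0.93], [0, 0, 0]], [0.5, [-0.9, 0.07, 2.35], [0, 0, 0]], [0.5, [-1.6, 0.12, 4.2], [0, 0, 0]], [0.5, [-2.3, 0.17, 6], [0, 0, 0]], [0.5, [-3.1, 0.23, 8.1], [0, 0, 0]], [0.5, [-3.9, 0.28, 10.2], [0, 0, 0]], [0.5, [-4.7, 0.34, 12.3], [0, 0, 0]], [0.5, [-5.5, 0.4, 14.4], [0, 0, 0]]]}}

```text
time: 5.47
tool_pos: [0.4497, 0.1483, 0.295]
ee_rot: [3.14, -0.361, -0.073]
wrist_force: [0.3, -0.2, -4.0]
width: 0.0118
```

Emit:
{"name": "play_rows", "arguments": {"rows": [[0.5, [-1.5, 0.05, 2], [0, 0, 0]], [0.5, [-3.5, 0.15, 4], [0, 0, 0]], [0.5, [-5.5, 0.3, 5], [0, 0, 0]], [0.5, [-7.5, 0.4, 6], [0, 0, 0]], [0.5, [-9, 0.4, 6], [0, 0, 0]], [0.5, [-9.5, 0.4, 6], [0, 0, 0]], [0.5, [-9.5, 0.4, 6], [0, 0, 0]], [0.5, [-9.5, 0.4, 6], [0, 0, 0]]]}}

```text
time: 6.13
tool_pos: [0.356, 0.1524, 0.3543]
ee_rot: [3.141, -0.365, -0.073]
wrist_force: [-0.2, 0.2, -4.3]
width: 0.0116
```

Run:
```python
from h import *
s=snap('side','s3.png');t=snap('top')
cv2.imwrite('pics/s3.png',np.hstack([cv2.resize(s['pixels'][0:300,150:480],(400,364)),cv2.resize(t['pixels'][180:400,60:300],(397,364))])[:,:,::-1]);print({k:np.round(v,3) for k,v in get_obs().items() if k in('time','tool_pos','ee_rot','width','wrist_force','wrist_torque','joint_positions')})
```

```text
{'time': np.float64(6.233), 'joint_positions': array([ 0.409, -0.499,  1.604, -0.169,  1.71 ,  2.002]), 'tool_pos': array([0.356, 0.152, 0.354]), 'ee_rot': array([ 3.14 , -0.364, -0.073]), 'wrist_force': array([ 0.35 ,  0.342, -4.971]), 'wrist_torque': array([ 0.109,  0.627, -0.001]), 'width': np.float64(0.012)}
```

View pics/s3.png

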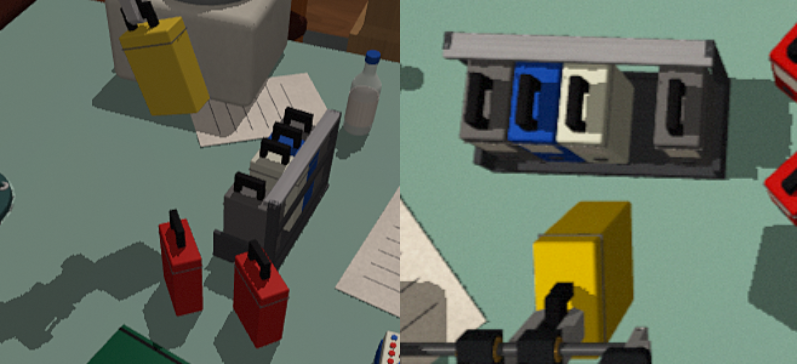

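The box is out, and blue, white and the rack are undisturbed. Next I untilt it and carry it over to the folder.

Emit:
{"name": "play_rows", "arguments": {"rows": [[0.5, [0.5, -1.5, 0.3], [0.004, 0.05, 0]], [0.5, [1.3, -4, 0.5], [0.008, 0.11, 0]], [0.5, [2.5, -7, 0.5], [0.013, 0.17, 0]], [0.5, [3.7, -10, 0.5], [0.017, 0.23, 0]], [0.5, [4.9, -13, 0.5], [0.021, 0.29, 0]], [0.5, [6.1, -16, 0.5], [0.025, 0.34, 0]], [0.5, [7.3, -19, 0.5], [0.027, 0.366, 0]], [0.5, [8.5, -22, 0.5], [0.027, 0.366, 0]]]}}

```text
time: 6.9
tool_pos: [0.4429, -0.0708, 0.3579]
ee_rot: [-3.141, 0.003, -0.075]
wrist_force: [0.2, 0.6, -4.6]
width: 0.0114
```

Emit:
{"name": "play_rows", "arguments": {"rows": [[0.5, [1.2, -3, 0], [0, 0, 0]], [0.5, [2.4, -6, 0], [0, 0, 0]], [0.5, [3.6, -9.2, 0], [0, 0, 0]], [0.5, [4.8, -12.2, 0], [0, 0, 0]], [0.5, [5.8, -14.9, -0.5], [0, 0, 0]], [0.5, [6.3, -16, -2], [0, 0, 0]], [0.5, [6.3, -16.2, -4], [0, 0, 0]], [0.5, [6.3, -16.2, -5], [0, 0, 0]]]}}

```text
time: 7.57
tool_pos: [0.5038, -0.2319, 0.3053]
ee_rot: [-3.14, 0.006, -0.076]
wrist_force: [-0.6, -0.6, -4.7]
width: 0.0118
```

Run:
```python
from h import *
s=snap('side');t=snap('top')
ds=silhouettes('side','yellow_box')
for d in ds: print(d['confidence'],d['point'])
cv2.imwrite('pics/s4.png',np.hstack([cv2.resize(s['pixels'][100:420,120:420],(400,427)),cv2.resize(t['pixels'][160:400,280:505],(400,427))])[:,:,::-1]);print({k:np.round(v,3) for k,v in get_obs().items() if k in('time','tool_pos','ee_rot','width','wrist_force','wrist_torque','joint_positions')})
```

```text
0.86 [215.5, 300.1]
0.79 [245.7, 257.2]
0.73 [242.9, 366.4]
{'time': np.float64(7.717), 'joint_positions': array([-0.53 ,  0.101,  1.154, -0.   ,  1.89 ,  1.114]), 'tool_pos': array([ 0.504, -0.23 ,  0.308]), 'ee_rot': array([-3.14e+00,  3.00e-03, -7.30e-02]), 'wrist_force': array([ 0.366, -0.548, -4.494]), 'wrist_torque': array([ 0.097, -0.017,  0.015]), 'width': np.float64(0.012)}
```

View pics/s4.png

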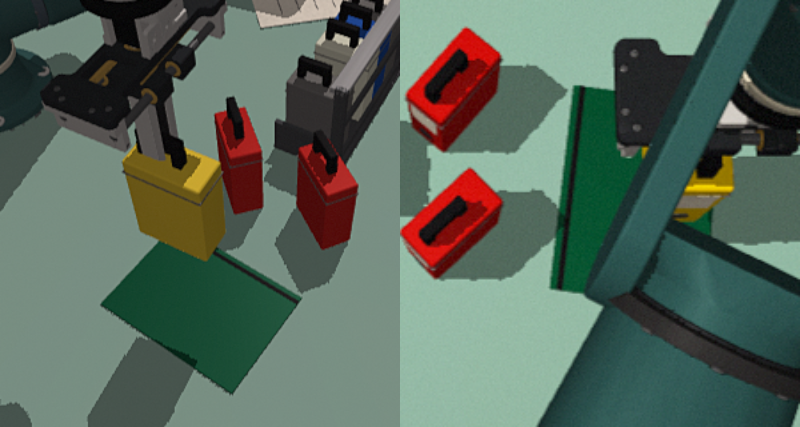

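The box hangs over the folder and looks roughly upright. I'll fit its pitch within the grip against the silhouette.

Run:
```python
from h import *
from scipy.spatial.transform import Rotation as R
s=snap('side');m=[d for d in silhouettes('side','yellow_box') if abs(d['point'][1]-257)<12 and abs(d['point'][0]-246)<15][0]['mask']
p=get_obs()['tool_pos']
Z=R.from_euler('z',-.073)
C=np.array([[x,y,z] for x in(-.045,.045) for y in(-.023,.023) for z in(0,.13)])
gl=np.array([-.011,0,.159]); g=p+[0,0,.0188]
best=[]
for a in range(-16,17,2):
  for dx in (-.012,-.006,0,.006,.012):
   for dz in (-.006,-.003,0,.003,.006):
    W=(Z*R.from_euler('y',a,degrees=True)).apply(C-gl-[dx,0,dz])+g
    h=cv2.convexHull(np.array([proj(s,w)[::-1] for w in W],np.float32)).round().astype(np.int32)
    k=np.zeros((480,640),np.uint8);cv2.fillPoly(k,[h],1);k=k>0
    best.append(((k&m).sum()/(k|m).sum(),a,dx,dz,W[C[:,2]==0,2].min().round(4)))
best.sort(reverse=True);print(*best[:8],sep='\n')
print([b for b in best if b[1]==0][:2])
```

```text
(np.float64(0.8867758408170453), 2, 0, 0.006, np.float64(0.1632))
(np.float64(0.8864590622813157), 2, 0, 0.003, np.float64(0.1662))
(np.float64(0.881690628789191), 2, 0, 0, np.float64(0.1692))
(np.float64(0.8784019539427774), 4, -0.006, 0, np.float64(0.1671))
(np.float64(0.8752874579869097), 6, -0.006, 0.003, np.float64(0.1624))
(np.float64(0.8751534280203401), 4, -0.006, 0.003, np.float64(0.1641))
(np.float64(0.8742608695652174), 0, 0.006, 0.006, np.float64(0.165))
(np.float64(0.8735770955501897), 2, 0, -0.003, np.float64(0.1722))
[(np.float64(0.8742608695652174), 0, 0.006, 0.006, np.float64(0.165)), (np.float64(0.8719058334775835), 0, 0.006, 0.003, np.float64(0.168))]
```

The box is upright within about 2° in the grip, and its foot is about 0.165 up. Descending: TCP contact is expected near z = 0.144.

Emit:
{"name": "play_rows", "arguments": {"rows": [[0.5, [0, 0, -2], [0, 0, 0]], [0.5, [0, 0, -5], [0, 0, 0]], [0.5, [0, 0, -8], [0, 0, 0]], [0.5, [0, 0, -11], [0, 0, 0]], [0.5, [0, 0, -13], [0, 0, 0]], [0.5, [0, 0, -14.2], [0, 0, 0]], [0.5, [0, 0, -14.8], [0, 0, 0]], [0.5, [0, 0, -14.8], [0, 0, 0]]]}}

```text
time: 8.48
tool_pos: [0.5038, -0.2294, 0.1621]
ee_rot: [3.141, 0.0, -0.073]
wrist_force: [-0.7, 0.4, -3.5]
width: 0.0119
```

Emit:
{"name": "play_rows", "arguments": {"rows": [[0.5, [0, 0, -0.2], [0, 0, 0]], [0.5, [0, 0, -0.4], [0, 0, 0]], [0.5, [0, 0, -0.6], [0, 0, 0]], [0.5, [0, 0, -0.8], [0, 0, 0]], [0.5, [0, 0, -1.0], [0, 0, 0]], [0.5, [0, 0, -1.2], [0, 0, 0]], [0.5, [0, 0, -1.2], [0, 0, 0]]]}}

```text
time: 9.07
tool_pos: [0.5034, -0.2295, 0.1494]
ee_rot: [-3.141, 0.001, -0.073]
wrist_force: [-0.6, 1.0, -4.1]
width: 0.0116
```

Emit:
{"name": "play_rows", "arguments": {"rows": [[0.5, [0, 0, -0.1], [0, 0, 0]], [0.5, [0, 0, -0.2], [0, 0, 0]], [0.5, [0, 0, -0.3], [0, 0, 0]], [0.5, [0, 0, -0.4], [0, 0, 0]], [0.5, [0, 0, -0.4], [0, 0, 0]]]}}

```text
time: 9.48
tool_pos: [0.5036, -0.2295, 0.1457]
ee_rot: [-3.141, 0.001, -0.073]
wrist_force: [0.2, 0.2, -4.1]
width: 0.0117
```

Emit:
{"name": "play_rows", "arguments": {"rows": [[0.5, [0, 0, -0.05], [0, 0, 0]], [0.5, [0, 0, -0.1], [0, 0, 0]], [0.5, [0, 0, -0.15], [0, 0, 0]], [0.5, [0, 0, -0.15], [0, 0, 0]]]}}

```text
time: 9.82
tool_pos: [0.5038, -0.2297, 0.1449]
ee_rot: [3.141, -0.0, -0.073]
wrist_force: [-2.0, -0.3, -3.9]
width: 0.012
```

Emit:
{"name": "play_rows", "arguments": {"rows": [[0.5, [0, 0, -0.07], [0, 0, 0]], [0.5, [0, 0, -0.15], [0, 0, 0]], [0.5, [0, 0, -0.2], [0, 0, 0]], [0.5, [0, 0, -0.2], [0, 0, 0]]]}}

```text
time: 10.15
tool_pos: [0.5039, -0.2299, 0.1449]
ee_rot: [3.14, -0.002, -0.073]
wrist_force: [-3.7, 0.8, 5.8]
width: 0.012
```

Contact: the wrist force went from -4 N to +5.8 N. I'm opening gently.

Emit:
{"name": "play_rows", "arguments": {"rows": [[0.5, [0, 0, -0.05], [0, 0, 0]], [0.5, [0, 0, -0.05], [0, 0, 0]], [1.6, [0, 0, 0], [0, 0, 0]], [2.2, [0, 0, 0], [0, 0, 0]], [3, [0, 0, 0], [0, 0, 0]], [3.6, [0, 0, 0], [0, 0, 0]], [3.6, [0, 0, 0], [0, 0, 0]], [3.6, [0, 0, 0.5], [0, 0, 0]]]}}

```text
time: 10.82
tool_pos: [0.5031, -0.2292, 0.1462]
ee_rot: [-3.14, 0.002, -0.073]
wrist_force: [-0.8, 0.4, -0.3]
width: 0.0359
```

Emit:
{"name": "play_rows", "arguments": {"rows": [[3.6, [0, 0, 1.5], [0, 0, 0]], [3.6, [0, 0, 3], [0, 0, 0]], [3.6, [0, 0, 5], [0, 0, 0]], [3.6, [0, 0, 8], [0, 0, 0]], [3.6, [0, 0, 11], [0, 0, 0]], [3.6, [0, 0, 14], [0, 0, 0]], [3.6, [0, 0, 15], [0, 0, 0]], [3.6, [0, 0, 15], [0, 0, 0]]]}}

```text
time: 11.48
tool_pos: [0.5049, -0.2303, 0.3014]
ee_rot: [3.138, -0.007, -0.073]
wrist_force: [-0.4, 0.2, 0.1]
width: 0.036
```

Emit:
{"name": "play_rows", "arguments": {"rows": [[3.6, [-2, -3, 0], [0, 0, 0]], [3.6, [-4, -6, 0], [0, 0, 0]], [3.6, [-6, -9, 0], [0, 0, 0]], [3.6, [-8, -12, 0], [0, 0, 0]], [3.6, [-10, -15, 0], [0, 0, 0]], [3.6, [-12, -18, 0], [0, 0, 0]], [3.6, [-14, -21, 0], [0, 0, 0]], [3.6, [-14, -21, 0], [0, 0, 0]]]}}

```text
time: 12.15
tool_pos: [0.3593, -0.4437, 0.2933]
ee_rot: [-3.139, 0.006, -0.081]
wrist_force: [-0.1, 1.2, -0.3]
width: 0.0358
```

Run:
```python
from h import *
from scipy.spatial.transform import Rotation as R
from scipy.optimize import minimize
s=snap('side');ds=silhouettes('side','yellow_box')
for d in ds: print(d['confidence'],d['point'])
t=snap('top');dt=silhouettes('top','yellow_box')
for d in dt: print('top',d['confidence'],d['point'])
print('expect',proj(s,[.515,-.231,.07]),proj(t,[.515,-.231,.1]))
for n in('blue_box','white_box'):
    for d in silhouettes('top',n): print(n,d['point'])
cv2.imwrite('pics/s5.png',np.hstack([cv2.resize(s['pixels'][80:420,120:420],(400,453)),cv2.resize(t['pixels'][160:360,80:480],(400,200)) if 0 else cv2.resize(t['pixels'][180:350,80:480],(400,453))])[:,:,::-1]);print({k:np.round(v,3) for k,v in get_obs().items() if k in('time','tool_pos','width','wrist_force')})
```

```text
0.89 [243.3, 362.0]
0.81 [215.6, 302.7]
0.65 [301.8, 263.8]
top 0.86 [209.9, 310.3]
top 0.85 [264.1, 423.0]
top 0.58 [287.7, 308.8]
expect [np.float64(305.24430466657594), np.float64(265.8515112337186)] [np.float64(260.01722275262057), np.float64(422.366236692878)]
blue_box [249.2, 143.7]
white_box [245.2, 172.6]
{'time': np.float64(12.45), 'tool_pos': array([ 0.365, -0.438,  0.297]), 'wrist_force': array([ 0.106, -0.103, -0.285]), 'width': np.float64(0.036)}
```

View pics/s5.png

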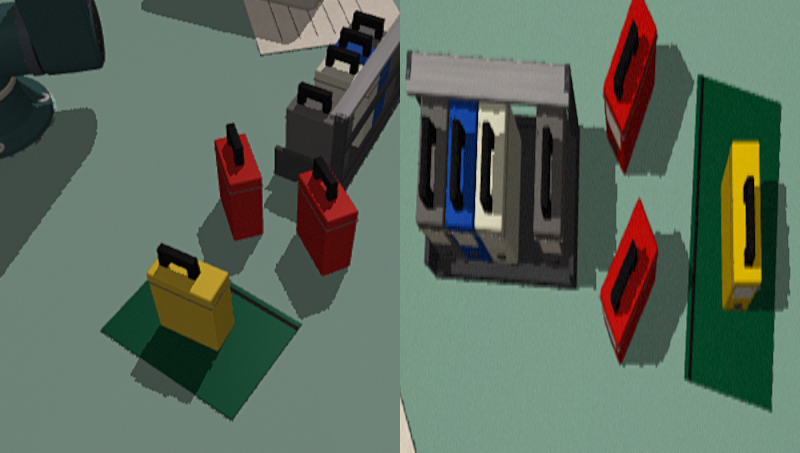

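The box stands upright near the middle of the folder. Both silhouettes are within about 4 px of where I expected them, and blue and white are standing in place. Handing in.

```bash
python3 -c "
from bench import *
print(close_job())"
```

```text
the job is handed in; nothing more can be done
None
```

The yellow box is standing upright and released on the green folder. I handed the job in at about 12.5 s; `close_job()` gives no verdict.

**What I did:** I gripped the handle with the jaws narrowed to 36 mm and tipped the box about 21° about its front lower edge, with its foot still in the rack. I then drew it out along its own axis, carried it over the red look-alike boxes and lowered it in small steps. At contact the wrist force went from about -4 N to +6 N. I then opened the gripper and moved the arm well clear.

**Last checks:**
- **Yellow box:** its silhouettes in the top and side views are within about 4 px (about 1 cm) of where they should be for a box at the folder's centre. The limit is 35 mm.
- **Blue and white boxes:** both look upright and in their slots in the final picture. I compared them by eye and by silhouette rather than measuring their exact shift. The white silhouette's centre moved about 6 px, probably because its side shows now that the yellow box is gone.
- **Arm:** the residual wrist force is about 0.3 N, so it is touching nothing.

No check failed. The one small disagreement was a fit of the box hanging in the grip, which suggested about 2° of tilt; it stood upright once released.

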